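Unlock the hostel key cabinet with the round key tag

ROBOT

A 7-joint arm with a two-finger parallel gripper is mounted at the origin on the work surface. World frame = base frame: x ahead of the robot, y to its left, z up, the work surface at z = 0. Lengths are in m, angles in rad, forces in N, time in s.
With the tool pointing down it reaches from about 0.425 to 0.825 m from the base axis. Payload 3.6 kg.
Tool frame: the origin (TCP) lies at the very end of the fingers, on their centre line; the grasp point (between the pads) lies behind it (grasp_offset is the z of the grasp point in the tool frame, in m); z points along the fingers, y is the line along which they close (so a half turn about z gives the same grasp; the last joint's range is limited). The gripper opens to 93 mm and grips with 3 to 60 N. Pads are 15 mm wide; open, the fingers measure 128 mm over their backs; the gripper's body (75 mm by 188 mm) begins 65 mm behind the grasp point.
Start: joints at [1.169, 0.615, -0.013, 1.423, 0.008, 1.103, -0.04], TCP at [0.238, -0.605, 0.219] pointing down, gripper open.
Joint ranges: [-3.12, 3.12], [-0.3, 2.06], [-1.34, 1.32], [0.26, 2.42], [-1.36, 4.5], [0.01, 1.98], [-2.84, 2.84]. Speed limits (rad/s): [2.79, 2.79, 3.14, 3.14, 3.14, 3.14, 3.14].

INTERFACE

Orientations are given as a unit quaternion [x, y, z, w].
In Python, from bench import move_ptp, move_linear, move_j, move_gripper, hold, inverse_kinematics, sense, read_camera, MotionError, close_job, grasp_offset gives the robot as it stands. Calls block until the motion is done:
- move_ptp(position, orientation): joint-space move of the TCP to a pose.
- move_linear(position, rotation=None, velocity=0.15): straight line of the TCP; rotation=None keeps the orientation; velocity is the mean speed in m/s.
- move_j(angles): joint-space move.
- move_gripper(opening, squeeze=None): opening from 0.0 (shut) to 1.0 (fully open); squeeze is the grip in N (None keeps the last); returns when the fingers have stopped.
- hold(seconds).
- inverse_kinematics(position, orientation): joint angles nearest the present ones, or None.
- sense(): the state.
- read_camera(name): name is "scene" or "top"; returns a dict with "img" (420x560x3 uint8, blue, green, red), "depth" (420x560 float32, m along the optical axis (not along the pixel's ray), 0 where there is no reading), "K" (3x3 intrinsics, pixels), "world_to_cam" (4x4, takes a point from world to camera coordinates). Camera axes: x right, y up, looking along -z (the intrinsics and any distortion apply to the point x, -y, -z); pixel columns grow to the right and rows downward; lengths in m; the calibration is good to about 2 mm. A picture is of the moment at which its call begins.
A pose or a line that the arm cannot do raises MotionError and nothing moves.
- close_job(): hands the job in; it is judged then, once.
The state is a dict: "t": time; "q": joint angles; "qd": joint speeds; "joint_efforts": joint torques, N m; "eef_pos": TCP position; "eef_rot": TCP orientation; "force": force on the tool from outside, world axes, zero at the start; "moment": the same for the moment, N m; "gripper_width": opening from 0.0 (shut) to 1.0 (fully open); "finger_force": force on a finger pad.
Only numpy, scipy, OpenCV 4.12 (cv2) and the standard library are available. Lean on these libraries where they do the work, as an engineer would, in place of code of your own. Each camera call takes 0.05 s, during which the arm holds its last target. There are 200 camera calls.

TASK

Take the round-headed yellow key tag out of the wooden tag stand, push its blade fully home into the empty twist socket on top of the key cabinet, and only then turn it clockwise (seen from above) until the socket stops, which draws the hidden bolt. Leave the tag standing in the turned socket and let go.

Things in the scene. Friction and masses are not known exactly. Their poses are not given: they have to be found in the camera images.
- tag_round: The key tag to use: yellow wooden plate 12 mm thick, about 45 g, upright in any of the stand's 3 slots. Round disc head 54 mm across, above a straight blade 34 mm wide; 93 mm tall. The two other loose tags have the same blade but a square or a diamond head. Origin: centre of the blade's bottom end; z up (disc centre at 66 mm), x through the 12 mm thickness (grip across it), y along the width.
- stand: Wooden tag stand, fixed, 70 (x) x 250 (y) x 45 mm high; origin under its centre. Three slots in a row along y, 82 mm apart, each 16 x 39 mm and 35 mm deep. The tags stand in them on their blades, lower 35 mm inside, flat faces looking along x and free to grip.
- socket (a point): Mouth centre of the empty steel socket, 80 mm across, 84 mm above the counter, in the 200 x 300 mm top of the key cabinet. z up, y along the slot; turns with it. Slot 46 x 18 mm, 35 mm deep to a rigid floor; its top 10 mm is a funnel, 60 x 32 mm at the mouth. Home = blade end on that floor; either way round fits. The other socket, 120 mm off, holds a fixed square tag 59 mm high.
- lock (a joint): Angle (rad) of that socket, growing clockwise seen from above: 0 to 0.2 at the start, hard stop at 1.2, where the bolt hidden in the cabinet is fully drawn. It turns with light friction (0.1 N m) and stays where it is left. The blade has up to 0.2 rad of play in the slot, so the tag must turn that much more than the socket.

How it is judged:
On the way, in this order (a step that is already met when the one before it is completed fails the run):
1. the round tag's blade is fully home in the empty socket (its end at least 25 mm below the mouth) before the socket is turned (rotor below 0.45 rad) (z of tag_round in the frame of socket below -0.025 m and horizontal distance between tag_round and socket below 0.015 m and angle between the y axis of tag_round and the y axis of socket, either way round below 0.35 rad and value of joint lock below 0.45 rad), for 0.1 s.
2. with the tag still home, the rotor is turned clockwise past 0.9 rad (z of tag_round in the frame of socket below -0.025 m and horizontal distance between tag_round and socket below 0.015 m and angle between the y axis of tag_round and the y axis of socket, either way round below 0.35 rad and value of joint lock above 0.9 rad), for 0.1 s.
At the end, for the whole second after the job is handed in: The round tag stands at rest in the socket, its blade's end at least 25 mm below the mouth and within 15 mm of the socket's axis, in line with the slot within 0.35 rad, tilted less than 0.4 rad, and the rotor is past 0.9 rad (all of step 2 and linear speed of tag_round below 0.02 m/s and angle between tag_round's own z axis and vertical below 0.4 rad); the robot touches nothing.
It also fails if it takes over 45 s, if anything falls off the work surface, if the arm or the gripper's body presses on something with over 40 N, if the wrist force passes 120 N, or if a joint passes its speed limit or range.

## Working session

There is one attempt and no reset: what is moved stays moved. The work goes in short steps, each a Python script; the robot and the scene stay as the last script left them, time stands still between calls to the robot, and variables do not carry over. Pictures are saved under pics/ and viewed, at most 10 in all, crops included, and the job is handed in when it is done.

```bash
mkdir -p pics; ls; python3 - <<'E'
from bench import *
import cv2,numpy as np
for n in("scene","top"):
    c=read_camera(n); cv2.imwrite(f"pics/{n}0.png",c["img"]); np.savez(f"{n}0.npz",**c)
    print(n,c["K"].tolist(),np.round(c["world_to_cam"],4).tolist(),[k for k in c])
print(grasp_offset,sense())
E
```

```text
pics
scene [[388.9929106819815, 0.0, 280.149623323876], [0.0, 388.9929106819815, 214.6113422004538], [0.0, 0.0, 1.0]] [[0.4223, 0.9064, -0.0071, -0.2888], [-0.5683, 0.2709, 0.777, 0.2285], [0.7062, -0.3241, 0.6295, -1.3092], [0.0, 0.0, 0.0, 1.0]] ['img', 'depth', 'K', 'world_to_cam']
top [[385.2858489981833, 0.0, 272.28711250025185], [0.0, 385.2858489981833, 215.54168695256578], [0.0, 0.0, 1.0]] [[-0.0167, -0.9999, -0.0034, 0.0475], [0.9957, -0.017, 0.0906, -0.5337], [-0.0907, -0.0019, 0.9959, -0.8797], [0.0, 0.0, 0.0, 1.0]] ['img', 'depth', 'K', 'world_to_cam']
-0.0188 {'t': 0.1, 'q': array([ 1.16949327,  0.61578576, -0.01258386,  1.42476918,  0.00814758,
        1.10340662, -0.04039327]), 'qd': array([ 0.00114852, -0.00052774,  0.00084083, -0.00451318, -0.00028612,
        0.00244314,  0.00084615]), 'joint_efforts': array([ 1.33917230e-03, -4.60040617e+01,  2.10077064e-01, -1.66243064e+01,
       -6.11511315e-02,  1.69879786e-02,  1.23866303e-04]), 'eef_pos': array([ 0.23767156, -0.60420511,  0.21761087]), 'eef_rot': array([ 9.82484740e-01,  1.86339454e-01, -2.60269731e-04, -1.12948208e-03]), 'force': array([ 0.38482496, -0.49242399,  0.10906827]), 'moment': array([-0.03208588, -0.01467572, -0.02215078]), 'finger_force': 0.0, 'gripper_width': 0.9996776844446624}
```

View pics/scene0.png

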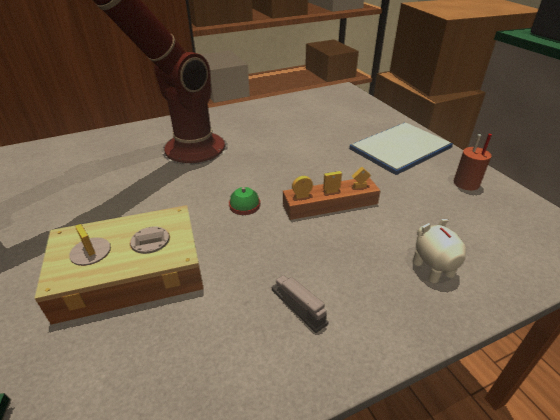

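View pics/top0.png

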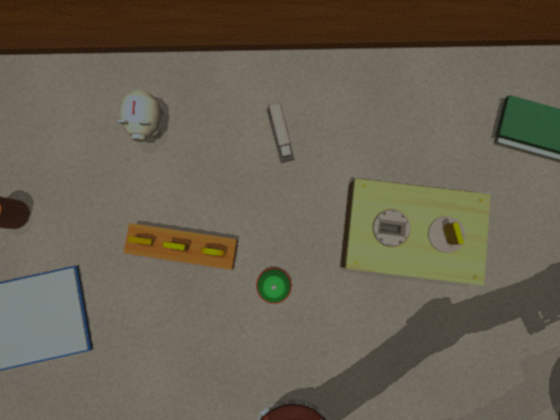

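The scene view shows the stand with the round tag at its left end (302,187). That matches the right end in the top view (213,252). The empty socket is at (391,229) in the top view and (150,239) in the scene view. Next I'll measure all of these.

```bash
cat > vis.py <<'E'
import numpy as np,cv2
def ray(c,uv,z):
    W=c["world_to_cam"];R,t=W[:3,:3],W[:3,3];K=c["K"]
    o=-R.T@t; uv=np.atleast_2d(uv).astype(float)
    d=np.c_[(uv[:,0]-K[0,2])/K[0,0],-(uv[:,1]-K[1,2])/K[1,1],-np.ones(len(uv))]@R
    return o+d*((z-o[2])/d[:,2])[:,None]
def pts(c,mask):
    v,u=np.nonzero(mask&(c["depth"]>0)); D=c["depth"][v,u]; K=c["K"];W=c["world_to_cam"]
    p=np.c_[(u-K[0,2])/K[0,0]*D,-(v-K[1,2])/K[1,1]*D,-D]
    return (p-W[:3,3])@W[:3,:3]
def rect(P):  # centre, sides, yaw of long side
    (c,s,a)=cv2.minAreaRect((P[:,:2]*1000).astype(np.float32)); b=cv2.boxPoints((c,s,a))
    e=b[1]-b[0],b[2]-b[1]; l=max(e,key=np.linalg.norm)
    return np.round(np.array(c)/1000,4),np.round(s,1),round(float(np.arctan2(l[1],l[0])),3)
def win(m,x0,x1,y0,y1):
    o=np.zeros_like(m);o[y0:y1,x0:x1]=m[y0:y1,x0:x1];return o
E
python3 - <<'E'
from vis import *
T=dict(np.load("top0.npz"));S=dict(np.load("scene0.npz"))
hs=cv2.cvtColor(T["img"],cv2.COLOR_BGR2HSV); print([hs[p].tolist() for p in((252,213),(262,200),(229,391),(240,391),(215,420),(246,175))])
wood=win((hs[...,1]>120)&(hs[...,2]>70),110,250,210,280)
c=max(cv2.findContours(wood.astype(np.uint8),0,2)[0],key=cv2.contourArea)[:,0]
print("stand",rect(ray(T,c,.045)))
cab=win((hs[...,1]>60)&(hs[...,2]>90),330,500,170,290)
c=max(cv2.findContours(cab.astype(np.uint8),0,2)[0],key=cv2.contourArea)[:,0]
print("cab",rect(ray(T,c,.084)))
P=pts(T,cab);print("cabz",np.percentile(P[:,2],[5,50,95]))
y=win((hs[...,0]>22)&(hs[...,1]>120)&(hs[...,2]>90),115,245,215,275)
n,L,st,ce=cv2.connectedComponentsWithStats(y.astype(np.uint8))
for i in range(1,n):
    if st[i,4]>30:
        P=pts(T,L==i); print("tag",ce[i],st[i],P.mean(0),np.percentile(P[:,2],[5,50,95]),rect(P))
# crops
a=cv2.resize(T["img"][200:260,340:440],None,fx=5,fy=5,interpolation=cv2.INTER_CUBIC)
b=cv2.resize(T["img"][215:275,115:245],None,fx=5,fy=5,interpolation=cv2.INTER_CUBIC)[:, :]
s=cv2.resize(S["img"][210:270,110:190],None,fx=5,fy=5,interpolation=cv2.INTER_CUBIC)
o=np.zeros((600,800,3),np.uint8);o[:300,:400]=a[:,50:450];o[:300,400:]=s;o[300:,:650]=b
cv2.imwrite("pics/crop1.png",np.clip(o*1.5,0,255).astype(np.uint8))
E
```

```text
[[32, 255, 134], [17, 188, 129], [25, 38, 73], [19, 34, 128], [35, 87, 135], [32, 255, 136]]
stand (array([0.4672, 0.2497]), array([251.4,  70.1]), 1.403)
cab (array([ 0.4905, -0.2795]), array([301.1, 202.5]), 1.436)
cabz [0.07699474 0.07970334 0.08236196]
tag [139.60294118 240.10294118] [128 236  24   9 136] [0.47998329 0.32710062 0.08747197] [0.07646589 0.08902974 0.1008458 ] (array([0.4796, 0.3314]), array([51.3, 14.6]), 1.42)
tag [173.40441176 245.60294118] [163 241  22  10 136] [0.46675112 0.25251475 0.09261313] [0.04398443 0.09914111 0.10211868] (array([0.4669, 0.2588]), array([61.4, 15.1]), 1.4)
tag [211.79527559 251.39370079] [202 247  21   9 127] [0.45293894 0.16949723 0.09423829] [0.04437329 0.09926222 0.10345815] (array([0.452 , 0.1714]), array([46.8, 15.4]), 1.397)
```

View pics/crop1.png

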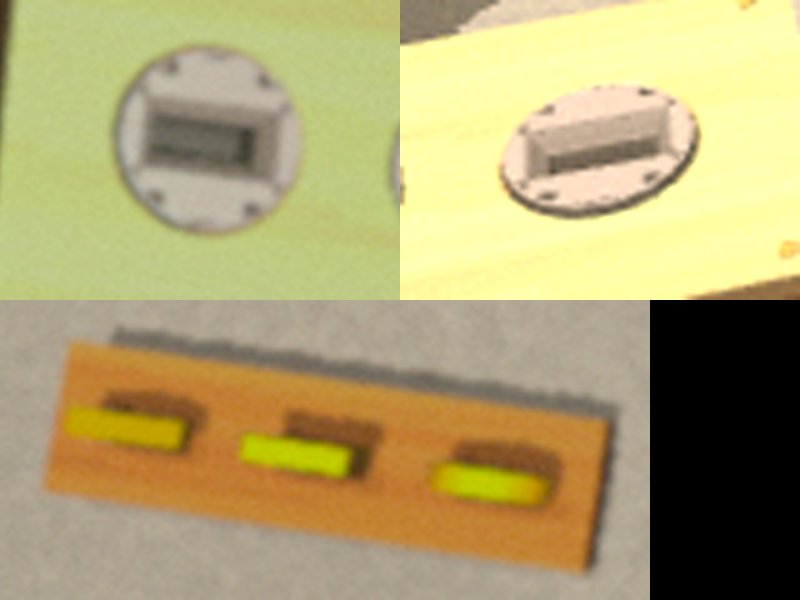

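The crops show a clean, nearly axis-aligned slot with its funnel, centred at about (391,228). All three tags are upright, and the round one has rounded shading at its ends. The stand and tag measurements agree to within 1 mm. Next I'll fix the socket in both views and check the IK.

```bash
cat > rob.py <<'E'
from bench import *
import numpy as np
from scipy.spatial.transform import Rotation as Ro
def down(yaw): # tool z down, tool y axis at heading yaw
    y=np.array([np.cos(yaw),np.sin(yaw),0]);z=np.array([0,0,-1.])
    return Ro.from_matrix(np.c_[np.cross(y,z),y,z]).as_quat()
E
python3 - <<'E'
from vis import *; from rob import *
T=dict(np.load("top0.npz"));S=dict(np.load("scene0.npz"))
for n,c,w,sat in(("top",T,(365,418,200,256),60),("scene",S,(125,175,222,258),60)):
    hs=cv2.cvtColor(c["img"],cv2.COLOR_BGR2HSV)
    m=win((hs[...,1]<sat),*w).astype(np.uint8); m=cv2.morphologyEx(m,cv2.MORPH_OPEN,np.ones((3,3)))
    k=max(cv2.findContours(m,0,1)[0],key=cv2.contourArea); h=cv2.convexHull(k)[:,0]
    P=ray(c,h,.084); e=cv2.fitEllipse((P[:,:2]*1000).astype(np.float32)); print(n,"rim",np.round(e[0],1),np.round(e[1],1))
    g=hs[...,2].astype(float); ins=np.zeros_like(m); cv2.fillConvexPoly(ins,k if 0 else h,1); ins=cv2.erode(ins,np.ones((7,7)))
    med=np.percentile(g[ins>0],85)
    for f in(.93,.88,.8):
        d=((ins>0)&(g<f*med)).astype(np.uint8); d=cv2.morphologyEx(d,cv2.MORPH_OPEN,np.ones((3,3)))
        q=cv2.findContours(d,0,1)[0]
        if q: q=max(q,key=cv2.contourArea)[:,0]; print(f,"dark",rect(ray(c,q,.084)))
q0=sense()["q"]
for p,yw in(((.4532,.1692,.06),1.403),((.495,-.16,.1),1.436),((.495,-.16,.1),1.436-1.4)):
    for k in(-np.pi/2,np.pi/2):
        q=inverse_kinematics(np.array(p),down(yw+k)); print(p,yw,k,None if q is None else np.round(q,2))
E
```

```text
top rim [ 498.4 -220.5] [77.9 80.4]
0.93 dark (array([ 0.4984, -0.2218]), array([61.7, 33.7]), 1.429)
0.88 dark (array([ 0.4985, -0.2214]), array([60.1, 31.6]), 1.429)
0.8 dark (array([ 0.4979, -0.2213]), array([57. , 29.5]), 1.413)
scene rim [ 524.6 -223.7] [ 8.1 12.3]Traceback (most recent call last):
  File "<stdin>", line 9, in <module>
    return _quantile_unchecked(
        a, q, axis, out, overwrite_input, method, keepdims, weights)
    return _ureduce(a,
                    func=_quantile_ureduce_func,
    ...<5 lines>...
                    overwrite_input=overwrite_input,
                    method=method)
    r = func(a, **kwargs)
    result = _quantile(arr,
                       quantiles=q,
    ...<2 lines>...
                       out=out,
                       weights=wgt)
    slices_having_nans = np.isnan(arr[-1, ...])
                                  ~~~^^^^^^^^^
IndexError: index -1 is out of bounds for axis 0 with size 0
```

The socket is at (0.498,-0.221) with yaw 1.43. Its rim (79 mm) and funnel (60x32 mm) match the given sizes, and it lies 60 mm from the cabinet centre. Now IK and the grasp.

```bash
python3 - <<'E'
from rob import *
def go(k):
    out=[]
    for p,yw in(((.4532,.1692,.06),1.403),((.4984,-.221,.1),1.43),((.4984,-.221,.1),1.43-1.5)):
        q=inverse_kinematics(np.array(p),down(yw+k)); out.append(q); print(k,None if q is None else np.round(q,2))
    return out
for k in(-np.pi/2,np.pi/2): go(k)
E
```

```text
-1.5707963267948966 [-0.15  0.63 -0.38  2.05  0.44  0.54 -1.01]
-1.5707963267948966 [ 0.56  0.62 -0.28  1.86  0.25  0.7  -0.  ]
-1.5707963267948966 [ 0.34  0.6   0.06  1.86 -0.05  0.68 -1.21]
1.5707963267948966 [ 0.28  0.91 -1.15  2.04  1.06  0.97  1.52]
1.5707963267948966 [ 0.07  0.65  0.49  1.87 -0.44  0.73 -2.48]
1.5707963267948966 [ 0.78  0.68 -0.65  1.85  0.56  0.8   1.34]
```

```bash
python3 - <<'E'
from rob import *
R=down(1.403-np.pi/2)
move_gripper(0.6)
move_ptp(np.array([.4532,.1692,.17]),R)
move_linear(np.array([.4532,.1692,.057]),velocity=.12)
print(sense()["force"],sense()["eef_pos"])
move_gripper(0.0,30)
s=sense();print(s["t"],s["gripper_width"]*93,s["finger_force"],s["force"])
move_linear(np.array([.4532,.1692,.19]),velocity=.1)
s=sense();print(s["t"],s["gripper_width"]*93,s["finger_force"],s["force"],s["eef_pos"])
move_ptp(np.array([.4984,-.221,.19]),down(1.43-np.pi/2))
s=sense();print(s["t"],s["gripper_width"]*93,s["finger_force"],s["eef_pos"],s["q"])
import cv2
a=read_camera("scene");b=read_camera("top")
np.savez("scene1.npz",**a);np.savez("top1.npz",**b)
o=np.hstack([cv2.resize(a["img"][110:290,60:260],(400,360)),cv2.resize(b["img"][130:310,300:500],(400,360))])
cv2.imwrite("pics/held.png",o)
E
```

```text
[-0.33986311 -0.3243781   0.05035466] [0.45362109 0.16952922 0.05750307]
5.5667 11.853267881160951 29.999932944774628 [ 0.00762329 -0.17360159  0.0003217 ]
7.05 11.758982595579504 29.999882876873016 [ 1.15949298  0.3431512  -0.69762157] [0.45283971 0.16894222 0.18944459]
8.5083 12.058817741161986 30.000124275684357 [ 0.498948   -0.2189313   0.19025924] [ 0.888653    0.6004203  -0.81984765  1.75340768  0.50708876  1.01262295
 -0.25881147]
```

View pics/held.png

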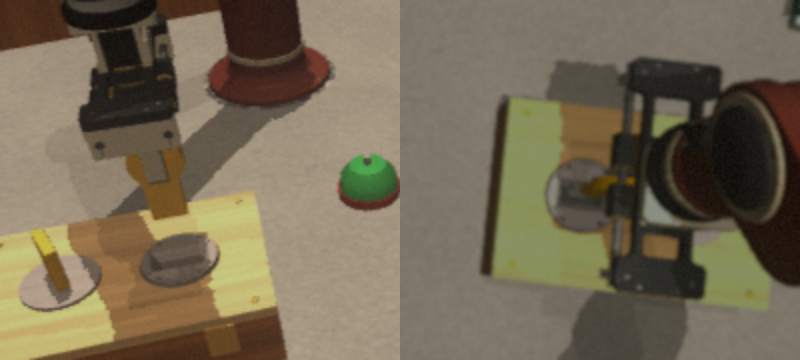

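The tag hangs upright in the grip beside the slot in the scene view, with its blade end at about (145,217). I'll check that point by casting a ray, then descend under force watch.

```bash
python3 - <<'E'
from rob import *
from vis import ray
print("blade end front edge",ray(dict(np.load("scene1.npz")),[[144.75,217.25]],.143))
hold(.3); s=sense(); print(s["eef_pos"],s["force"]); f0=s["force"]
X,Y=.4984,-.221
move_linear(np.array([X,Y,.14]),velocity=.1)
for z in list(np.arange(.135,.0955,-.004))+[.0965,.0955,.0945]:
    move_linear(np.array([X,Y,z]),velocity=.04); s=sense(); d=s["force"]-f0
    print(round(z,4),s["eef_pos"].round(4),d.round(1),s["moment"].round(2))
    if abs(d[2])>12 or np.hypot(*d[:2])>15: break
print(s["t"],s["gripper_width"]*93,s["q"])
E
```

```text
blade end front edge [[ 0.50257853 -0.21905825  0.143     ]]
[ 0.49855787 -0.22058127  0.19007327] [ 0.41430926  0.8256657  -0.92840873]
0.135 [ 0.4984 -0.2211  0.1351] [ 0.  -0.7  1.3] [-0.03 -0.1  -0.03]
0.131 [ 0.4982 -0.221   0.1308] [-1.3 -0.4 -0.1] [-0.05 -0.08 -0.02]
0.127 [ 0.4981 -0.221   0.1267] [-0.1 -0.8  0.5] [-0.06 -0.13  0.02]
0.123 [ 0.4982 -0.221   0.1227] [-1.  -1.   0.2] [ 0.02 -0.06 -0.02]
0.119 [ 0.4982 -0.221   0.1187] [-0.5 -0.2 -0.1] [ 0.01 -0.1   0.01]
0.115 [ 0.4982 -0.221   0.1147] [-1.4 -0.1  0.9] [-0.01 -0.14  0.05]
0.111 [ 0.4982 -0.221   0.1107] [-0.9 -0.7  0.1] [ 0.   -0.05  0.05]
0.107 [ 0.4982 -0.221   0.1067] [-0.2 -1.5  0.2] [-0.06 -0.11 -0.04]
0.103 [ 0.4982 -0.221   0.1027] [-0.8 -0.7  0.2] [-0.1  -0.09  0.  ]
0.099 [ 0.4982 -0.221   0.0987] [-0.3 -0.8  0.3] [ 0.02 -0.03  0.01]
0.0965 [ 0.4983 -0.221   0.0963] [-1.1 -1.9  0.1] [ 0.01 -0.1  -0.04]
0.0955 [ 0.4986 -0.221   0.096 ] [-0.6 -0.4  5.2] [-0.01  0.17  0.02]
0.0945 [ 0.4986 -0.221   0.0959] [-2.8  0.5 11.1] [ 0.04  0.68 -0.02]
12.8333 11.751810295451424 [ 0.82720515  0.7126993  -0.72410918  1.85208926  0.63424675  0.82207657
 -0.36730334]
```

The blade reached the floor at TCP z≈0.096, as predicted (11 N). Next I'll relax the downward press and turn in steps, checking the direction on a small first step.

```bash
python3 - <<'E'
from rob import *
def yaw(s):
    y=Ro.from_quat(s["eef_rot"]).as_matrix()[:,1]; return np.arctan2(y[1],y[0])
X,Y=.4984,-.221
move_linear(np.array([X,Y,.0962]),velocity=.04); move_gripper(0.0,45); hold(.2)
s=sense(); q=s["q"].copy(); y0=yaw(s); print(s["t"],s["force"].round(1),s["eef_pos"].round(4))
q[6]-=.05; move_j(q); s=sense(); sg=-1 if yaw(s)<y0 else 1; print("sign",sg,yaw(s)-y0)
if sg>0: q[6]+=.05; move_j(q)
for i in range(16):
    q[6]+=sg*.1; move_j(q); s=sense(); print(round(yaw(s)-y0,3),s["eef_pos"].round(4),s["force"].round(1),s["moment"].round(2),round(s["t"],1))
    if abs(s["moment"][2])>.6 or np.linalg.norm(s["force"])>25: break
hold(.2)
s=sense();print(yaw(s)-y0,s["moment"],s["t"])
E
```

```text
13.5 [ 0.7 -0.  -0.3] [ 0.4983 -0.221   0.096 ]
sign -1 -0.0488048422826555
-0.147 [ 0.4983 -0.2209  0.096 ] [-0.3 -0.2  1.6] [-0.03 -0.08 -0.05] 14.0
-0.246 [ 0.4983 -0.221   0.096 ] [0.  0.4 0.7] [-0.06 -0.06  0.05] 14.2
-0.345 [ 0.4984 -0.221   0.096 ] [ 0.5  0.1 -0.5] [-0.02 -0.15  0.01] 14.5
-0.445 [ 0.4985 -0.2211  0.096 ] [ 0.2 -0.2 -0. ] [-0.03 -0.16  0.05] 14.8
-0.545 [ 0.4986 -0.2211  0.096 ] [ 0.7  0.1 -0.3] [-0.18 -0.27  0.03] 15.0
-0.645 [ 0.4987 -0.2212  0.0961] [ 0.4 -0.7 -1.3] [-0.21 -0.42  0.03] 15.2
-0.745 [ 0.4988 -0.2212  0.0961] [ 2.  -0.  -1.1] [-0.33 -0.56  0.04] 15.5
-0.845 [ 0.4989 -0.2213  0.0961] [ 1.6 -1.4 -1.8] [-0.37 -0.8   0.04] 15.8
-0.945 [ 0.4989 -0.2213  0.0961] [ 2.  -1.9 -1.4] [-0.61 -0.86  0.07] 16.0
-1.045 [ 0.499  -0.2215  0.0961] [ 3.2 -2.7 -2.4] [-0.71 -1.08  0.02] 16.2
-1.146 [ 0.499  -0.2216  0.0962] [ 3.8 -2.4 -2.1] [-0.79 -1.14  0.02] 16.5
-1.247 [ 0.4989 -0.2217  0.0962] [ 4.2 -3.3 -1.7] [-0.9  -1.06  0.05] 16.8
-1.347 [ 0.4989 -0.2219  0.0963] [ 3.2 -2.8 -1.7] [-0.93 -1.04  0.05] 17.0
-1.442 [ 0.4987 -0.2221  0.0963] [ 4.1 -4.  -1.9] [-1.05 -0.96  0.75] 17.2
-1.442146397416988 [-1.07629853 -0.93170895  0.77902067] 17.45
```

The moment jumped to 0.75 N m at a 1.44 rad turn, which is the hard stop (1.2 plus play). I'll ease off slightly, let go, retreat and look.

```bash
python3 - <<'E'
from rob import *
from vis import *
q=sense()["q"].copy(); q[6]+=.03; move_j(q); print(sense()["moment"])
move_gripper(0.5); hold(.3)
p=sense()["eef_pos"]; move_linear(np.array([p[0],p[1],.25]),velocity=.12)
move_ptp(np.array([.44,.15,.3]),down(1.4-np.pi/2)); hold(.3)
s=sense();print(s["t"],s["force"])
a=read_camera("scene");b=read_camera("top")
hs=cv2.cvtColor(b["img"],cv2.COLOR_BGR2HSV)
m=win((hs[...,0]>22)&(hs[...,1]>200)&(hs[...,2]>60),365,418,200,256)
P=pts(b,m);print(len(P),rect(P),np.percentile(P[:,2],[5,50,95]))
o=np.hstack([cv2.resize(a["img"][190:290,60:210],(400,267)),cv2.resize(b["img"][180:280,350:500],(400,267))])
cv2.imwrite("pics/done.png",o)
E
```

```text
[-0.67852968 -0.92405572  0.37658935]
21.9 [ 0.40325113  0.38635748 -0.37359811]
144 (array([ 0.4989, -0.22  ]), array([45.9, 10.1]), 0.04) [0.10955287 0.13657482 0.14239786]
```

View pics/done.png

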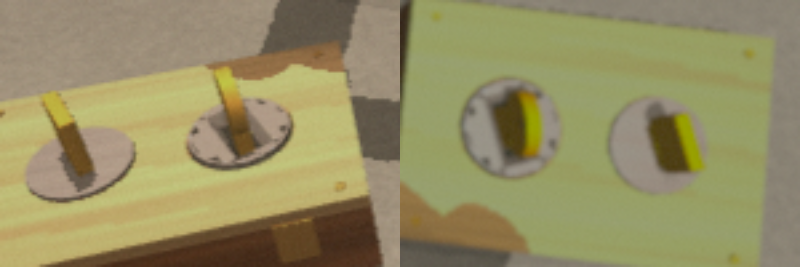

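The picture shows the round tag upright and home in the turned socket, at about (525,122) in the right-hand crop. Its top is at z=0.142, exactly floor plus 93 mm, and it has turned about 1.39 rad. The robot is clear of everything.

```bash
python3 -c "
from bench import *
print(close_job())"
```

```text
the job is handed in; nothing more can be done
None
```

The round tag is fully home in the socket, turned clockwise to the hard stop and released, and I've handed the job in; the hand-in returned no verdict.

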